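# Dress the gift boxes of a shop display

## Task

Dress the display: lay the long black gift case on the lid of the pink floral box, centred and lengthwise along it, and stand the striped candle upright on the middle of the case. Stand the speckled pinch pot in the middle of the lid of the brown box, and stand the yellow egg cup on the table in front of that same box (on the side that faces the robot), centred on that side with a gap of about 4 cm between cup and box. Leave the pink egg cup where it is and the lattice-patterned box empty.

Things in the scene. Friction and masses are not known exactly. Their poses are not given: they have to be found in the camera images.
- floral_box: pink gift box with orange flower pattern, 85 x 170 x 62 mm (x, y, z), does not move; one of the three empty boxes near the robot (not the similar ones far back that carry tulip-shaped cups); origin at the centre of its underside, z up, its long side along its y axis. Its flat lid is at 62 mm height. Its place among the three boxes and its turn vary
- kraft_box: brown kraft-paper gift box with small darker dashes, 130 x 130 x 60 mm, does not move; origin at the centre of its underside, z up, its front side (facing the robot) is at -65 mm on its x axis, turned by at most 0.2 rad from facing the robot squarely. Its flat lid is at 60 mm height
- lattice_box: cream gift box with a lattice of brown lines, 135 x 135 x 65 mm, does not move; origin at the centre of its underside. Stays empty
- black_case: long flat black gift case (rigid card, closed), 62 x 175 x 42 mm, loose, lies flat; origin at the centre of its underside, long side along its y axis, z up; its two ends are interchangeable
- candle: ceramic candle jar with tan and white stripes, round, 61 mm across, 60 mm high, straight walls, loose, stands upright; origin at the centre of its underside, z up
- pot: small speckled off-white pinch pot, round, open at the top, 54 mm across at the rim, 37 mm high, the lower walls taper to a foot of 44 mm, loose; origin at the centre of its underside, z up
- yellow_cup: small yellow egg cup, round and open like a bowl, 50 mm across at the rim, narrower at the foot, 31 mm high, loose; origin at the centre of its underside, z up
- pink_cup: small pink egg cup of the same shape and size as the yellow one, loose; origin at the centre of its underside; to be left where it is
Things that resemble listed ones, but are neither listed nor needed, are in the scene too. Leave any blue or red look-alike of the yellow_cup alone. Leave any green look-alike of the candle alone.

How it is judged:
At the end, for the whole second after the job is handed in: Case on floral lid: 15 mm each way, 0.15 rad. Candle on case and pot on brown lid: upright, within 15 mm of the middle. Yellow cup upright on table, 25 to 55 mm before the brown box, 15 mm sideways. Pink cup upright, within 20 mm of its start. All at rest (x of black_case in the frame of floral_box between -0.015 and 0.015 m and y of black_case in the frame of floral_box between -0.015 and 0.015 m and z of black_case in the frame of floral_box between 0.056 and 0.068 m and angle between the y axis of black_case and the y axis of floral_box, either way round below 0.15 rad and angle between each of black_case, candle, pot, yellow_cup, pink_cup's own z axis and vertical below 0.1 rad and horizontal distance between candle and black_case below 0.015 m and z of candle in the frame of black_case between 0.036 and 0.048 m and horizontal distance between pot and kraft_box below 0.015 m and z of pot in the frame of kraft_box between 0.054 and 0.066 m and x of yellow_cup in the frame of kraft_box between -0.145 and -0.115 m and y of yellow_cup in the frame of kraft_box between -0.015 and 0.015 m and height (world z) of yellow_cup below 0.006 m and distance of pink_cup from where it was at the start of the episode below 0.02 m and linear speed of each of black_case, candle, pot, yellow_cup below 0.02 m/s); the robot touches nothing.
It fails at once if the pink egg cup is pushed away or tipped over (distance of pink_cup from where it was at the start of the episode above 0.03 m or angle between pink_cup's own z axis and vertical above 0.5 rad).
It also fails if it takes over 112 s, if anything falls off the work surface, if the arm or the gripper's body presses on something with over 40 N, if the wrist force passes 120 N, or if a joint passes its speed limit or range.

## Robot

A 6-joint arm with a two-finger parallel gripper is mounted at the origin on a cart in front of the work surface, level with it; the furniture and walls round the work are solid. World frame = base frame: x ahead of the robot, y to its left, z up, the work surface at z = 0. Lengths are in m, angles in rad, forces in N, time in s.
With the tool pointing down it reaches from about 0.325 to 0.9 m from the base axis. Payload 6.1 kg.
Tool frame: the origin (TCP) lies at the very end of the fingers, on their centre line; the grasp point (between the pads) lies 19 mm behind it; z points along the fingers, y is the line along which they close (so a half turn about z gives the same grasp; the last joint's range is limited). The gripper opens to 87 mm and grips with 3 to 60 N. Pads are 19 mm wide; open, the fingers measure 117 mm over their backs; the gripper's body (75 mm by 190 mm) begins 51 mm behind the grasp point.
Start: joints at [1.117, 0.22, 1.526, -0, 1.395, -0.126], TCP at [0.201, 0.592, 0.223] pointing down, gripper open.
Joint ranges: [-2.98, 2.98], [-0.91, 2.08], [0.09, 2.57], [-1.24, 4.39], [0.2, 2.65], [-2.68, 2.68]. Speed limits (rad/s): [2.57, 2.57, 3.01, 3.14, 3.14, 3.14].

## Interface

Orientations are given as a rotation vector (axis times angle).
In Python, from bench import manip gives the robot as it stands.
- The arm moves only by the shell command python3 -m inch 'ROWS' [FORCE]. ROWS is JSON, a list of rows, each a list of 3 entries, a list of its own where there are three numbers: the closure, from 0 (fully open) to 1 (shut), then the shift along the tool's x, y, z in mm, then the turn about the tool's z in degrees. In form: [[claw, [tx, ty, tz], yaw], ...]. A call has 1 to 12 rows; each row shifts and turns the commanded pose from where the row before left it, along the tool's axes as they then stand; what a row does not reach is not made up. A row lasts 1/10 s, in which the tool goes at most 50 mm and 8.59 degrees, less where a joint would pass 70% of its speed; a pose out of reach is approached as far as the arm can. A call with a gripper value outside its range is refused whole. The fingers move at their own pace and stop on an object; FORCE is the grip in N (left out, the last holds). Time passes only in rows, so rows that do not move let the fingers close. It gives the time, the measured TCP pose, the force, the opening and the grip force at its end, in the units of the state.
- manip.get_obs(): the state, without advancing time (a new reading comes with each control period).
- manip.grab_frame(name): name is "scene" or "top" or "wrist"; returns a dict with "pixels" (480x640x3 uint8, blue, green, red), "mtx" (3x3 intrinsics, pixels), "world_to_cam" (4x4, takes a point from world to camera coordinates). Camera axes: x right, y down, z forward; pixel columns grow to the right and rows downward; lengths in m; the calibration is good to about 2 mm. The wrist camera is an equidistant fisheye: a pixel r from the principal point sees the ray r / f radians off the axis. A picture is of the moment at which its call begins. There is no depth.
- manip.hand_in(): hands the job in; it is judged then, once.
The state is a dict: "t": time; "joint_pos": joint angles; "joint_velocities": joint speeds; "tau": joint torques, N m; "tool_pos": TCP position; "tool_rot": TCP orientation; "wrist_force": force on the tool from outside, world axes, zero at the start; "moment": the same for the moment, N m; "grip_width": finger opening in m; "finger_force": force on a finger pad.
Only numpy, scipy, OpenCV 4.12 (cv2) and the standard library are available. Lean on these libraries where they do the work, as an engineer would, in place of code of your own. Each camera call takes 0.05 s, during which the arm holds its last target. There are 200 camera calls.

## Working session

There is one attempt and no reset: what is moved stays moved. The work goes in short steps, Python scripts to look and compute and a shell command to move; the robot and the scene stay as the last step left them, time stands still between calls to the robot, and variables do not carry over. Pictures are saved under pics/ and viewed, at most 14 in all, crops included, and the job is handed in when it is done.

```bash
mkdir -p pics; ls
python3 - <<'E'
from bench import manip
import cv2,numpy as np
np.set_printoptions(precision=4,suppress=True)
for n in("scene","top"):
    f=manip.grab_frame(n);cv2.imwrite(f"pics/{n}0.png",f["pixels"]);np.savez(f"{n}0.npz",**f);print(n,f["mtx"],f["world_to_cam"])
print(manip.get_obs())
E
```

```text
pics
scene [[554.3347   0.     318.5368]
 [  0.     554.3347 244.542 ]
 [  0.       0.       1.    ]] [[ 0.8032 -0.5955 -0.0156 -0.3391]
 [-0.4405 -0.5761 -0.6885  0.254 ]
 [ 0.401   0.5599 -0.7251  1.324 ]
 [ 0.      0.      0.      1.    ]]
top [[565.6522   0.     313.8875]
 [  0.     565.6522 226.5617]
 [  0.       0.       1.    ]] [[-0.0021 -1.     -0.0096  0.0653]
 [-0.9864  0.0036 -0.1643  0.4907]
 [ 0.1643  0.0092 -0.9864  1.2578]
 [ 0.      0.      0.      1.    ]]
{'t': 0.1, 'joint_pos': array([ 1.1169,  0.2212,  1.5275, -0.    ,  1.3947, -0.1261]), 'joint_velocities': array([ 0.0006, -0.0022, -0.003 ,  0.0011, -0.0003,  0.0008]), 'tau': array([  0.0012, -49.5943, -38.8519,   0.0702,   0.0515,  -0.    ]), 'tool_pos': array([0.201 , 0.5912, 0.2215]), 'tool_rot': array([-0.5126, -3.099 ,  0.0027]), 'wrist_force': array([-0.1508, -0.1358, -0.3897]), 'moment': array([ 0.0316,  0.0242, -0.0208]), 'finger_force': 0.0, 'grip_width': 0.0874304328462502}
```

View pics/scene0.png

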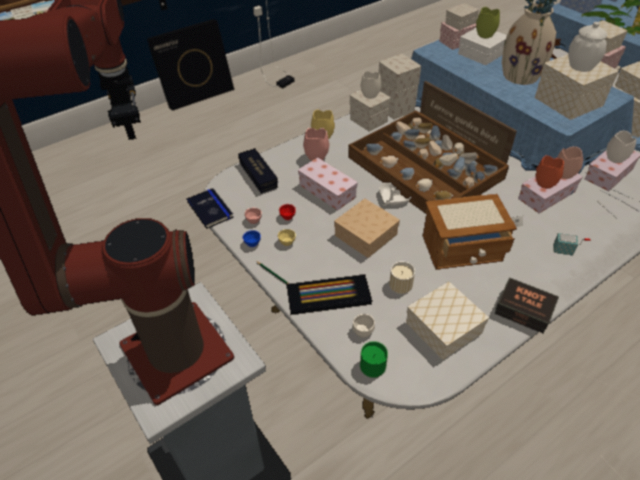

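View pics/top0.png

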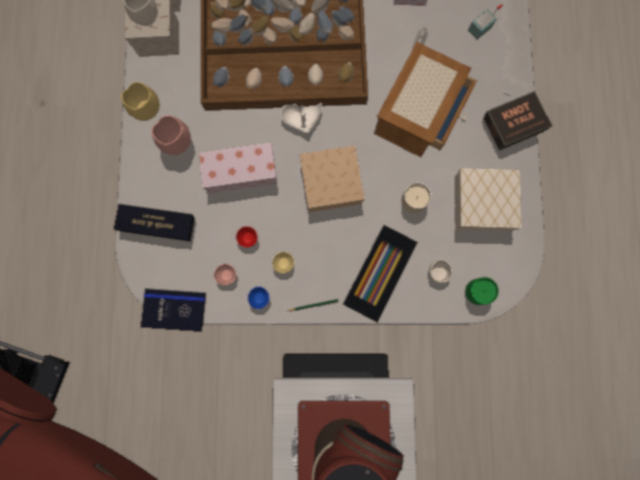

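```bash
cat > h.py <<'E'
import numpy as np,cv2
def cast(f,px,z):
    K,T=f["mtx"],f["world_to_cam"];R,t=T[:3,:3],T[:3,3]
    d=(R.T@np.linalg.inv(K)@np.vstack([np.array(px,float).reshape(-1,2).T,np.ones(np.array(px).size//2)])).T
    c=-R.T@t
    return (c+d*((z-c[2])/d[:,2:]))[:,:2]
E
cat > seg.py <<'E'
import numpy as np,cv2
from h import *
np.set_printoptions(precision=4,suppress=True)
f=dict(np.load("top0.npz"));im=f["pixels"];print("cam",-f["world_to_cam"][:3,:3].T@f["world_to_cam"][:3,3])
# name: roi, (height for centroid, height for lid corners)
O=dict(floral=((190,135,90,62),31,62),kraft=((293,138,80,80),30,60),case=((108,198,92,50),21,42),candle=((397,178,40,38),30,60),
 pot=((424,256,34,34),30,37),yellow=((268,248,32,32),25,31),pink=((210,260,32,32),25,31),red=((232,222,32,32),25,31),blue=((244,284,32,32),25,31))
vis=cv2.resize(im,None,fx=2,fy=2,interpolation=cv2.INTER_CUBIC)
for n,(r,zc,zt) in O.items():
    m=np.zeros(im.shape[:2],np.uint8)
    cv2.grabCut(im,m,r,np.zeros((1,65)),np.zeros((1,65)),6,cv2.GC_INIT_WITH_RECT)
    b=((m==1)|(m==3)).astype(np.uint8)
    c=max(cv2.findContours(b,0,1)[0],key=cv2.contourArea)
    M=cv2.moments(c);ct=(M["m10"]/M["m00"],M["m01"]/M["m00"])
    box=cv2.boxPoints(cv2.minAreaRect(c));w=cast(f,box,zt)
    e=[w[1]-w[0],w[2]-w[1]];L=[np.hypot(*v) for v in e];l=e[int(np.argmax(L))]
    print(n,np.array(ct),"xy",cast(f,ct,zc)[0],"sides",np.array(L),"long axis deg",np.degrees(np.arctan2(l[1],l[0])))
    cv2.drawContours(vis,[c*2+1],-1,(0,255,0),1);cv2.polylines(vis,[np.int32(box*2+1)],True,(255,0,255),1)
v=vis[260:660,210:1010];cv2.imwrite("pics/seg.png",v)
E
python3 seg.py
```

```text
cam [0.2775 0.052  1.3219]
floral [241.08   169.1162] xy [-7.837  -4.1622] sides [8.2862 6.0766] long axis deg 97.60567647089913
kraft [331.8318 182.9669] xy [-6.7979  0.7241] sides [6.3426 7.7927] long axis deg 7.957659530465726
case [154.6362 225.8286] xy [-3.0482 -5.7646] sides [2.7136 6.0156] long axis deg 81.36889534452527
candle [417.0275 195.6813] xy [-6.1022  5.1293] sides [2.7772 2.4584] long axis deg 140.9502543654418
pot [439.4237 275.2937] xy [-1.9795  6.1281] sides [1.3868 1.7617] long axis deg -2.377192793221623
yellow [283.0032 265.8276] xy [-2.0016 -1.4681] sides [1.0571 1.4237] long axis deg 0.22993957870268458
pink [225.6127 277.4846] xy [-1.5195 -3.8693] sides [1.2138 1.3635] long axis deg 1.1634187175082433
red [247.1687 239.4678] xy [-3.1243 -2.9934] sides [1.1732 1.4466] long axis deg 0.8132109378456915
blue [258.669  299.8712] xy [-0.5859 -2.4707] sides [1.2047 1.4479] long axis deg 0.6131704350024229
```

View pics/seg.png

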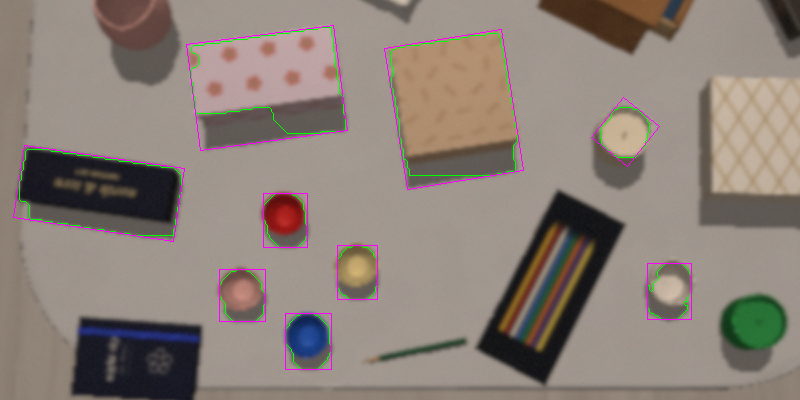

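```bash
cat > seg2.py <<'E'
import numpy as np,cv2
from h import *
np.set_printoptions(precision=4,suppress=True)
f=dict(np.load("top0.npz"));im=cv2.resize(f["pixels"],None,fx=4,fy=4,interpolation=cv2.INTER_CUBIC)
hsv=cv2.cvtColor(im,cv2.COLOR_BGR2HSV);S,V=hsv[...,1].astype(int),hsv[...,2].astype(int)
up=lambda c:((np.array(c)+.5)*4).astype(int)
for n,c in dict(table=(300,230),kraft=(333,170),kside=(335,209),floral=(245,165),fside=(240,184),case=(150,215),candle=(417,197),cside=(417,212),pot=(440,272),potl=(432,275),shadow=(155,240),yellow=(283,263),pink=(226,276)).items():
    x,y=up(c);print(n,hsv[y,x],end=' ')
O=dict(floral=((190,135,90,62),(V>150),62),kraft=((293,138,80,80),(S>70)&(V>128),60),case=((108,198,92,50),V<62,42),candle=((397,178,40,38),V>175,60),
 pot=((424,256,34,34),(V>150)|(S>60),37),yellow=((268,248,32,32),S>75,31),pink=((210,260,32,32),S>65,31),red=((232,222,32,32),S>100,31),blue=((244,284,32,32),S>100,31))
vis=im.copy();print()
for n,((x,y,w,h),b,z) in O.items():
    m=np.zeros(V.shape,np.uint8);sl=np.s_[4*y:4*y+4*h,4*x:4*x+4*w];m[sl]=b[sl]
    m=cv2.morphologyEx(cv2.morphologyEx(m,cv2.MORPH_CLOSE,np.ones((25,25))),cv2.MORPH_OPEN,np.ones((9,9)))
    c=max(cv2.findContours(m,0,1)[0],key=cv2.contourArea);c=cv2.convexHull(c)
    box=cv2.boxPoints(cv2.minAreaRect(c));w=cast(f,(box-1.5)/4,z/1000)
    e=[w[1]-w[0],w[2]-w[1]];L=[np.hypot(*v) for v in e];l=e[int(np.argmax(L))]
    wc=cast(f,(c.reshape(-1,2)-1.5)/4,z/1000);(cx,cy),r=cv2.minEnclosingCircle(np.float32(wc))
    print(n,"rect c",w.mean(0),"sides",np.array(L),"axis",round(np.degrees(np.arctan2(l[1],l[0])),1),"circ",np.array([cx,cy,2*r]), "bb",(wc.max(0)+wc.min(0))/2,wc.max(0)-wc.min(0))
    cv2.drawContours(vis,[c],-1,(0,255,0),1);cv2.polylines(vis,[np.int32(box)],True,(255,0,255),1)
cv2.imwrite("pics/seg2.png",cv2.resize(vis[520:1320,420:2020],(800,400),interpolation=cv2.INTER_AREA))
E
python3 seg2.py
```

```text
table [ 13  29 161] kraft [ 15  92 177] kside [13 32 95] floral [179  35 188] fside [ 5 54 94] case [15 62 66] candle [ 17  66 170] cside [16 57 94] pot [ 16  46 199] potl [ 15  46 179] shadow [12 27 95] yellow [ 20 111 198] pink [  6  93 192] 
floral rect c [0.6313 0.2463] sides [0.2089 0.1467] axis -90.3 circ [0.632  0.2459 0.2509] bb [0.6317 0.2461] [0.1471 0.207 ]
kraft rect c [0.6045 0.0234] sides [0.1317 0.1298] axis -81.0 circ [0.6036 0.0235 0.1789] bb [0.6044 0.0232] [0.1448 0.1439]
case rect c [0.5015 0.432 ] sides [0.0625 0.1829] axis -98.4 circ [0.5018 0.4317 0.1888] bb [0.5015 0.4322] [0.0848 0.1833]
candle rect c [ 0.5555 -0.1707] sides [0.0519 0.0466] axis -90.3 circ [ 0.5554 -0.1707  0.0531] bb [ 0.5555 -0.1707] [0.0466 0.0519]
pot rect c [ 0.3851 -0.2229] sides [0.0767 0.0766] axis -90.2 circ [ 0.3851 -0.2231  0.1103] bb [ 0.3851 -0.2231] [0.0768 0.0793]
yellow rect c [0.4097 0.1352] sides [0.0483 0.0483] axis -90.2 circ [0.4097 0.1355 0.0513] bb [0.4097 0.1352] [0.0483 0.0482]
pink rect c [0.3823 0.2676] sides [0.0494 0.0474] axis -90.2 circ [0.3826 0.2674 0.0509] bb [0.3823 0.2676] [0.0474 0.0494]
red rect c [0.4696 0.2197] sides [0.0481 0.049 ] axis -179.2 circ [0.4697 0.2196 0.052 ] bb [0.4696 0.2197] [0.0491 0.0482]
blue rect c [0.3294 0.1905] sides [0.0461 0.0479] axis -179.4 circ [0.3294 0.1909 0.0491] bb [0.3294 0.1905] [0.0479 0.0461]
```

View pics/seg2.png

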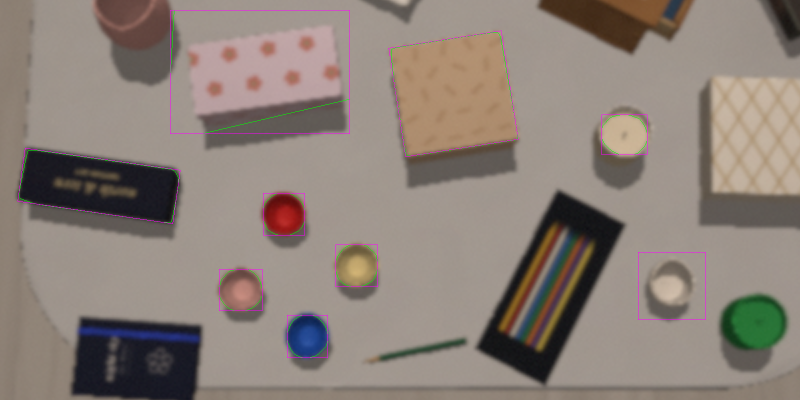

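Candidates, as pixels in the top view:
- **Black case:** the closed long case with gold letters (155,222). The others are the open pencil tray (381,273), the notebook (172,310) and the KNOT & TALE box (517,120). I choose (155,222), which the crop shows closed and about 62 x 175 mm.
- **Candle:** the tan and white jar (417,197), not the green one (482,291).
- **Pot:** (440,272).
- **Yellow cup:** (283,263), not red (247,237), blue (258,298) or pink (225,275).
- **Boxes:** floral (237,166), kraft (333,178) and lattice (489,198).

Next I refine floral, pot and candle, and work out the first move.

```bash
cat > go.py <<'E'
# go.py x y z phi : yaw needed, then shift in tool axes after that yaw (and before it)
import sys,numpy as np
from scipy.spatial.transform import Rotation as R
from bench import manip
x,y,z,phi=map(float,sys.argv[1:5]);o=manip.get_obs()
T=R.from_rotvec(o["tool_rot"]);p=np.array([x,y,z])-o["tool_pos"]
ty=T.as_matrix()[:,1];cur=np.degrees(np.arctan2(ty[1],ty[0]))
d=(cur-phi+90)%180-90
T2=T*R.from_euler("z",d,degrees=True)
print("t",round(o["t"],2),"phi",cur.round(1),"j6",o["joint_pos"][5].round(2),"tilt",np.degrees(np.arccos(-T.as_matrix()[2,2])).round(2),"yaw",d.round(1),"(or",round(d-180*np.sign(d),1),") now",(1e3*T.inv().apply(p)).round(1),"after yaw",(1e3*T2.inv().apply(p)).round(1))
E
python3 - <<'E'
import numpy as np,cv2
from h import *
f=dict(np.load("top0.npz"));im=cv2.resize(f["pixels"],None,fx=4,fy=4,interpolation=cv2.INTER_CUBIC)
lab=cv2.cvtColor(im,cv2.COLOR_BGR2LAB).astype(int);V=im.max(2);L,A=lab[...,0],lab[...,1]
print("a table",A[920,1200],"floral",A[662,982])
m=np.zeros(V.shape,np.uint8);sl=np.s_[540:790,760:1130];m[sl]=((A>A[920,1200]+4)&(V>130))[sl]
m=cv2.morphologyEx(cv2.morphologyEx(m,cv2.MORPH_OPEN,np.ones((5,5))),cv2.MORPH_CLOSE,np.ones((15,15)))
c=max(cv2.findContours(m,0,1)[0],key=cv2.contourArea);box=cv2.boxPoints(cv2.minAreaRect(c))
for b in((box-1.5)/4,[(199,152.5),(270.5,143),(275.5,178.5),(205.5,188)]):
    w=cast(f,b,.062);e=[w[1]-w[0],w[2]-w[1]];print("floral",w.mean(0),[(np.hypot(*v).round(4),np.degrees(np.arctan2(v[1],v[0])).round(1)) for v in e])
print("pot",cast(f,(440.4,271.7),.037),"candle",cast(f,(417,196.8),.06))
g=cv2.convertScaleAbs(im[1000:1200,1680:1840],alpha=1.5,beta=-80)
cv2.imwrite("pics/x.png",np.hstack([cv2.resize(im[690:890,1580:1780],(400,400)),cv2.resize(im[990:1190,1660:1860],(400,400))]))
E
python3 go.py 0.5015 0.436 0.22 171.6
```

```text
a table 130 floral 138
floral [0.63235588 0.24033966] [(np.float64(0.173), np.float64(-81.9)), (np.float64(0.0856), np.float64(-171.7))]
floral [0.63080552 0.23899193] [(np.float64(0.1667), np.float64(-82.4)), (np.float64(0.0855), np.float64(-171.7))]
pot [[ 0.38672684 -0.22277328]] candle [[ 0.55558235 -0.17128172]]
t 0.1 phi 71.2 j6 -0.13 tilt 0.1 yaw 79.6 (or -100.4 ) now [-334.5  -50.2    1.5] after yaw [-109.6  320.     1.5]
```

View pics/x.png

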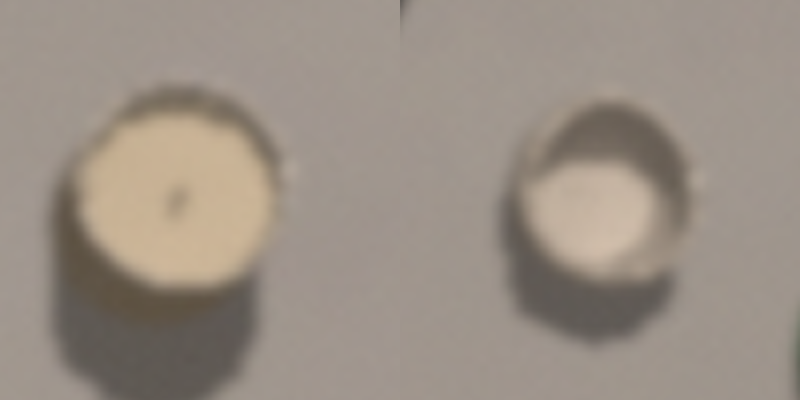

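The crop shows the candle rim centred at pixel (417.4,195.9) and the pot rim at (440.6,270.9), and both are the right objects. Next I move over the case.

```bash
python3 -m inch '[[0,[-20,-3,0],0],[0,[-42,-6,0],0],[0,[-42,-6,0],0],[0,[-42,-6,0],0],[0,[-42,-6,0],0],[0,[-42,-6,0],0],[0,[-42,-6,0],0],[0,[-42,-6,0],0],[0,[-20,-3,0],0],[0,[0,0,0],0]]' 20
python3 -m inch '[[0,[0,0,0],8],[0,[0,0,0],8],[0,[0,0,0],8],[0,[0,0,0],8],[0,[0,0,0],8],[0,[0,0,0],8],[0,[0,0,0],8],[0,[0,0,0],8],[0,[0,0,0],8],[0,[0,0,0],7.5],[0,[0,0,0],0],[0,[0,0,0],0]]'
python3 go.py 0.5015 0.436 0.15 171.6
python3 - <<'E'
from bench import manip
import cv2,numpy as np
f=manip.grab_frame("wrist");cv2.imwrite("pics/w1.png",f["pixels"]);np.savez("w1.npz",**f);T=f["world_to_cam"];print(f["mtx"],-T[:3,:3].T@T[:3,3],T[:3,:3])
E
```

```text
t: 1.1
tool_pos: [0.5041, 0.4368, 0.2217]
tool_rot: [-0.518, -3.098, 0.002]
wrist_force: [-1.1, -0.4, 0.5]
grip_width: 0.0872
finger_force: 0.0
t: 2.3
tool_pos: [0.5008, 0.4395, 0.2224]
tool_rot: [-2.371, -2.061, 0.001]
wrist_force: [0.6, 0.6, -0.9]
grip_width: 0.087
finger_force: 0.0
t 2.3 phi -8.0 j6 0.74 tilt 0.04 yaw 0.4 (or -179.6 ) now [-3.4  1.2 72.4] after yaw [-3.4  1.3 72.4]
[[371.64829954   0.         313.31304072]
 [  0.         371.64829954 236.79055431]
 [  0.           0.           1.        ]] [0.51156094 0.51845422 0.38549939] [[ 9.90298472e-01 -1.38955137e-01 -6.36918547e-04]
 [-1.32866770e-01 -9.48230363e-01  2.88453809e-01]
 [-4.06860842e-02 -2.85570741e-01 -9.57493600e-01]]
```

View pics/w1.png

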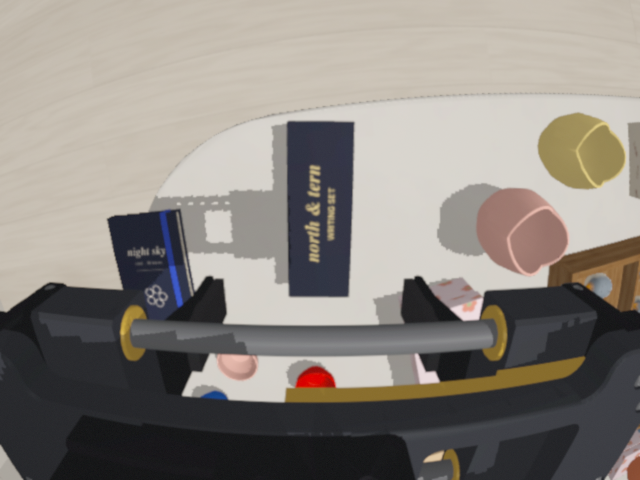

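The wrist view shows the case top with corners at about (288,121), (354,121), (348,296) and (290,296). I'll measure it on its lid plane.

```bash
cat >> h.py <<'E'
def castw(f,px,z):
    K,T=f["mtx"],f["world_to_cam"];R,t=T[:3,:3],T[:3,3]
    u=(np.array(px,float).reshape(-1,2)-K[:2,2])/K[0,0];r=np.linalg.norm(u,axis=1,keepdims=True)+1e-12
    d=np.hstack([np.sin(r)*u/r,np.cos(r)])@R;c=-R.T@t
    return (c+d*((z-c[2])/d[:,2:]))[:,:2]
def rect(w):
    w=cv2.boxPoints(cv2.minAreaRect(np.float32(w*1000)))/1000;e=[w[1]-w[0],w[2]-w[1]]
    return w.mean(0).round(4),[(np.hypot(*v).round(4),np.degrees(np.arctan2(v[1],v[0])).round(1)) for v in e]
E
python3 - <<'E'
import numpy as np,cv2
from h import *
f=dict(np.load("w1.npz"));V=f["pixels"].max(2);m=np.zeros(V.shape,np.uint8);sl=np.s_[110:315,275:370];m[sl]=(V<85)[sl]
c=max(cv2.findContours(m,0,1)[0],key=cv2.contourArea).reshape(-1,2)
print(c.min(0),c.max(0),rect(castw(f,c,.042)),rect(castw(f,[(288,121),(354,121),(348,296),(290,296)],.042)))
E
python3 go.py 0.5015 0.436 0.15 171.6
```

```text
[287 122] [352 295] (array([0.5056, 0.4384], dtype=float32), [(np.float32(0.0602), np.float32(-8.4)), (np.float32(0.1717), np.float32(81.6))]) (array([0.5068, 0.4384], dtype=float32), [(np.float32(0.0602), np.float32(-8.3)), (np.float32(0.1741), np.float32(81.7))])
t 2.35 phi -8.0 j6 0.74 tilt 0.03 yaw 0.4 (or -179.6 ) now [-3.2  0.9 72.4] after yaw [-3.2  1.  72.4]
```

```bash
python3 -m inch '[[0,[-1,4,20],0.4],[0,[0,0,40],0],[0,[0,0,40],0],[0,[0,0,40],0],[0,[0,0,30],0],[0,[0,0,20],0],[0,[0,0,15],0],[0,[0,0,10],0],[0,[0,0,0],0],[0,[0,0,0],0]]' 20
python3 -m inch '[[0.3,[0,0,0],0],[0.5,[0,0,0],0],[0.6,[0,0,0],0],[0.6,[0,0,0],0],[0.6,[0,0,0],0],[0.6,[0,0,0],0]]' 25
python3 go.py 0.505 0.438 0.006 171.6
```

```text
t: 3.35
tool_pos: [0.5064, 0.4377, 0.0086]
tool_rot: [2.383, 2.047, 0.002]
wrist_force: [1.0, -0.4, 0.4]
grip_width: 0.087
finger_force: 0.0
t: 3.95
tool_pos: [0.5061, 0.4373, 0.008]
tool_rot: [2.383, 2.047, 0.001]
wrist_force: [-1.0, -0.9, 2.2]
grip_width: 0.0622
finger_force: 25.0
t 3.95 phi -8.7 j6 0.75 tilt 0.03 yaw -0.3 (or 179.7 ) now [ 0.5 -1.2  2. ] after yaw [ 0.6 -1.2  2. ]
```

```bash
python3 -m inch '[[0.6,[0,0,-10],0],[0.6,[0,0,-25],0],[0.6,[0,0,-40],0],[0.6,[0,0,-40],0],[0.6,[0,0,-30],-2.8],[0.6,[0,0,-10],-7],[0.6,[0,0,0],-7],[0.6,[0,0,0],0],[0.6,[0,0,0],0]]' 25
python3 go.py 0.6323 0.2403 0.163 8.1
```

```text
t: 4.85
tool_pos: [0.5053, 0.4368, 0.162]
tool_rot: [-2.062, -2.369, 0.002]
wrist_force: [0.2, 0.2, -2.2]
grip_width: 0.0618
finger_force: 25.0
t 4.85 phi 7.9 j6 0.46 tilt 0.07 yaw -0.2 (or 179.8 ) now [-212.2   98.7   -1. ] after yaw [-212.5   98.    -1. ]
```

```bash
python3 -m inch '[[0.6,[-15,7,0],0],[0.6,[-30,14,0],0],[0.6,[-40,19,0],0],[0.6,[-40,19,0],0],[0.6,[-40,19,0],0],[0.6,[-30,13,0],0],[0.6,[-17,7,0],0],[0.6,[0,0,0],0],[0.6,[0,0,0],0]]' 25
python3 go.py 0.6323 0.2403 0.073 8.1
python3 - <<'E'
from bench import manip
import cv2,numpy as np
f=manip.grab_frame("wrist");cv2.imwrite("pics/w2.png",f["pixels"]);np.savez("w2.npz",**f)
g=manip.grab_frame("top");np.savez("t2.npz",**g)
E
```

```text
t: 5.75
tool_pos: [0.6323, 0.2411, 0.162]
tool_rot: [-2.059, -2.371, 0.001]
wrist_force: [-0.3, -0.1, -2.1]
grip_width: 0.0617
finger_force: 25.0
t 5.75 phi 8.0 j6 0.11 tilt 0.08 yaw -0.1 (or 179.9 ) now [-0.9 -0.  89. ] after yaw [-0.9 -0.  89. ]
```

View pics/w2.png

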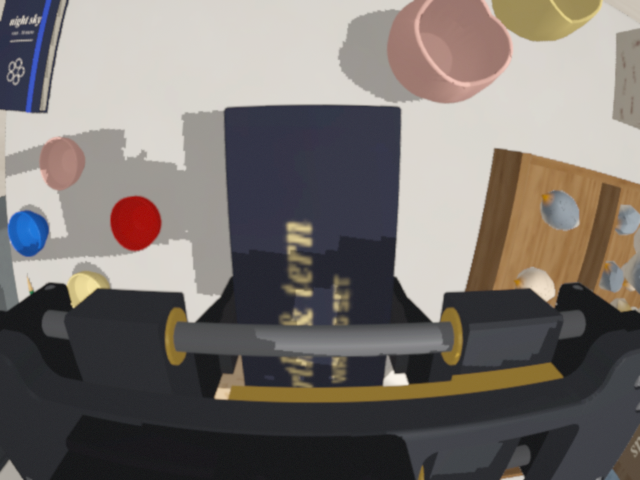

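The case is held squarely, with its far edge at row 105 and columns 226–400. I'll check its offset along the tool, then lower it.

```bash
python3 - <<'E'
import numpy as np
from h import *
f=dict(np.load("w2.npz"));p=castw(f,[(226,106),(400,106)],.196);a=np.radians(98);print(p,(p.mean(0)-[.6323,.2411])@[np.cos(a),np.sin(a)])
E
python3 -m inch '[[0.6,[-1,0,20],0],[0.6,[0,0,25],0],[0.6,[0,0,20],0],[0.6,[0,0,12],0],[0.6,[0,0,6],0],[0.6,[0,0,3],0],[0.6,[0,0,2],0],[0.6,[0,0,0],0],[0.6,[0,0,0],0]]' 25
```

```text
[[0.58963504 0.32424637]
 [0.64947279 0.3327005 ]] 0.08829703345123052
t: 6.75
tool_pos: [0.6335, 0.2403, 0.0755]
tool_rot: [2.058, 2.372, 0.002]
wrist_force: [-0.2, 0.5, -1.3]
grip_width: 0.062
finger_force: 25.0
```

```bash
python3 -m inch '[[0.6,[0,0,2],0],[0.6,[0,0,2],0],[0.6,[0,0,1],0],[0.6,[0,0,0],0],[0.6,[0,0,0],0]]' 25
python3 -m inch '[[0.4,[0,0,0],0],[0.2,[0,0,0],0],[0,[0,0,0],0],[0,[0,0,0],0],[0,[0,0,0],0]]' 25
```

```text
t: 7.25
tool_pos: [0.6331, 0.2401, 0.07]
tool_rot: [2.058, 2.373, 0.001]
wrist_force: [-1.6, -0.6, 3.8]
grip_width: 0.0617
finger_force: 25.0
t: 7.75
tool_pos: [0.6329, 0.2402, 0.0693]
tool_rot: [-2.059, -2.373, 0.0]
wrist_force: [-0.3, 0.1, 0.4]
grip_width: 0.0838
finger_force: 0.0
```

```bash
python3 -m inch '[[0,[0,0,-15],0],[0,[0,0,-30],0],[0,[0,0,-40],0],[0,[0,0,-40],-6],[0,[0,0,-15],-8],[0,[0,0,0],-8],[0,[0,0,0],-8],[0,[0,0,0],-8],[0,[0,0,0],-8],[0,[0,0,0],-8],[0,[0,0,0],-8],[0,[0,0,0],-8]]' 20
python3 -m inch '[[0,[0,0,0],-8],[0,[0,0,0],-4],[0,[0,0,0],0]]'
python3 go.py 0.64 -0.172 0.2 90
```

```text
t: 8.95
tool_pos: [0.6331, 0.2402, 0.211]
tool_rot: [0.316, 3.125, 0.001]
wrist_force: [-0.2, -0.4, 0.7]
grip_width: 0.0871
finger_force: 0.0
t: 9.25
tool_pos: [0.6331, 0.2402, 0.2109]
tool_rot: [-0.004, 3.14, 0.0]
wrist_force: [-0.2, -0.0, 0.8]
grip_width: 0.087
finger_force: 0.0
t 9.25 phi 90.2 j6 -1.33 tilt 0.07 yaw 0.2 (or -179.8 ) now [  -5.8 -412.3   10.7] after yaw [  -6.8 -412.2   10.7]
```

```bash
python3 -m inch '[[0,[0,-22,0],0],[0,[-1,-45,0],0],[0,[-1,-45,0],0],[0,[-1,-45,0],0],[0,[-1,-45,0],0],[0,[-1,-45,0],0],[0,[-1,-45,0],0],[0,[-1,-45,0],0],[0,[0,-45,0],0],[0,[0,-30,0],0],[0,[0,0,0],0],[0,[0,0,0],0]]'
python3 go.py 0.5575 -0.172 0.022 90
python3 - <<'E'
from bench import manip
import cv2,numpy as np
from h import *
f=manip.grab_frame("wrist");np.savez("w3.npz",**f)
g=manip.grab_frame("top");np.savez("t3.npz",**g)
V=g["pixels"].max(2)
m=np.zeros((1920,2560),np.uint8);Vu=cv2.resize(V,(2560,1920),interpolation=cv2.INTER_CUBIC);sl=np.s_[540:800,740:1140];m[sl]=(Vu<68)[sl]
m=cv2.morphologyEx(m,cv2.MORPH_OPEN,np.ones((5,5)));c=max(cv2.findContours(m,0,1)[0],key=cv2.contourArea).reshape(-1,2)
print("case",rect(cast(g,(c-1.5)/4,.104)))
A=np.hstack([f["pixels"][100:400,200:600],cv2.resize(g["pixels"][125:225,190:323],(400,300))]);cv2.imwrite("pics/w3.png",A)
E
```

```text
t: 10.45
tool_pos: [0.6407, -0.1725, 0.21]
tool_rot: [0.002, 3.141, 0.001]
wrist_force: [0.7, 1.3, -0.7]
grip_width: 0.0873
finger_force: 0.0
t 10.45 phi 89.9 j6 -1.95 tilt 0.03 yaw -0.1 (or 179.9 ) now [ 83.3   0.3 188. ] after yaw [ 83.3   0.4 188. ]
case (array([0.6257, 0.2383], dtype=float32), [(np.float32(0.1698), np.float32(-81.6)), (np.float32(0.0674), np.float32(8.4))])
```

View pics/w3.png

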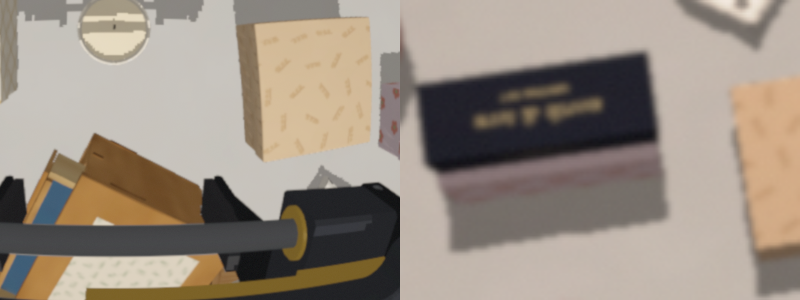

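The case lies straight on the floral lid. In the wrist crop the candle's rim centre is at full-image pixel (314,127), and the wooden chest corner is near (295,235).

Run:
```python
import numpy as np
from h import *
f=dict(np.load("w3.npz"));print(castw(f,[(314,163),(279,127),(350,127)],.06),"chest",castw(f,[(295,235)],.09))
k=castw(f,[(455,125),(570,117),(572,245),(463,260)],.06);print("kraft",k.mean(0),rect(k))
V=cv2.cvtColor(f["pixels"],cv2.COLOR_BGR2HSV);m=np.zeros(V.shape[:2],np.uint8);sl=np.s_[75:175,265:365];m[sl]=(V[sl][...,1]>45)
m=cv2.morphologyEx(m,cv2.MORPH_OPEN,np.ones((3,3)));c=cv2.convexHull(max(cv2.findContours(m,0,1)[0],key=cv2.contourArea)).reshape(-1,2)
w=castw(f,c,.06);print(c.min(0),c.max(0),(w.min(0)+w.max(0))/2,w.max(0)-w.min(0))
```

```text
[[ 0.5905855  -0.17138888]
 [ 0.55987506 -0.2005055 ]
 [ 0.55989233 -0.14137534]] chest [[ 0.64482541 -0.1866215 ]]
kraft [0.60752687 0.02660873] (array([0.6095, 0.027 ], dtype=float32), [(np.float32(0.1339), np.float32(-80.7)), (np.float32(0.1343), np.float32(9.3))])
[282 120] [344 133] [ 0.55963097 -0.17221108] [0.01084122 0.05164995]
```

```bash
python3 -m inch '[[0,[20,0,0],0],[0,[40,1,0],0],[0,[21,0,10],0],[0,[0,0,35],0],[0,[0,0,40],0],[0,[0,0,40],0],[0,[0,0,30],0],[0,[0,0,20],0],[0,[0,0,10],0],[0,[0,0,3],0],[0,[0,0,0],0]]' 15
python3 -m inch '[[0.2,[0,0,0],0],[0.4,[0,0,0],0],[0.6,[0,0,0],0],[0.6,[0,0,0],0],[0.6,[0,0,0],0],[0.6,[0,0,0],0]]' 20
python3 -m inch '[[0.6,[0,0,-10],0],[0.6,[0,0,-30],0],[0.6,[0,0,-40],0],[0.6,[0,0,-40],0],[0.6,[0,0,-40],0],[0.6,[0,0,-20],0],[0.6,[0,0,-10],0],[0.6,[0,0,0],0],[0.6,[0,0,0],0]]'
python3 go.py 0.633 0.241 0.21 90
```

```text
t: 11.65
tool_pos: [0.5604, -0.1706, 0.0222]
tool_rot: [-0.005, 3.141, -0.001]
wrist_force: [-0.5, -0.4, 0.5]
grip_width: 0.087
finger_force: 0.0
t: 12.25
tool_pos: [0.5601, -0.1714, 0.0221]
tool_rot: [-0.003, 3.141, -0.001]
wrist_force: [-0.6, -1.0, 4.0]
grip_width: 0.0602
finger_force: 20.0
t: 13.15
tool_pos: [0.5588, -0.1705, 0.2098]
tool_rot: [0.003, -3.139, -0.002]
wrist_force: [-0.7, 0.2, -2.6]
grip_width: 0.0601
finger_force: 20.0
t 13.15 phi 90.1 j6 -2.0 tilt 0.16 yaw 0.1 (or -179.9 ) now [-7.510e+01  4.114e+02  1.000e-01] after yaw [-7.420e+01  4.115e+02  1.000e-01]
```

```bash
python3 -m inch '[[0.6,[-4,22,0],0],[0.6,[-8,43,0],0],[0.6,[-8,45,0],0],[0.6,[-8,45,0],0],[0.6,[-8,45,0],0],[0.6,[-8,45,0],0],[0.6,[-8,45,0],0],[0.6,[-8,45,0],0],[0.6,[-8,42,0],0],[0.6,[-6,25,0],0],[0.6,[-1,9,0],0],[0.6,[0,0,0],0]]'
python3 -m inch '[[0.6,[0,0,0],0]]'
python3 go.py 0.633 0.241 0.128 90
python3 - <<'E'
from bench import manip
import cv2,numpy as np
f=manip.grab_frame("scene");g=manip.grab_frame("wrist");np.savez("s4.npz",**f)
cv2.imwrite("pics/s4.png",np.hstack([cv2.resize(f["pixels"][110:230,270:400],(400,369)),cv2.resize(g["pixels"],(492,369))[:,:400]]))
E
```

```text
t: 14.35
tool_pos: [0.6326, 0.2409, 0.2089]
tool_rot: [0.006, -3.138, 0.002]
wrist_force: [0.3, -0.4, -2.0]
grip_width: 0.0599
finger_force: 20.0
t: 14.45
tool_pos: [0.6332, 0.2389, 0.21]
tool_rot: [0.003, -3.139, 0.002]
wrist_force: [1.3, 0.5, -2.6]
grip_width: 0.0603
finger_force: 20.0
t 14.45 phi 90.1 j6 -1.33 tilt 0.16 yaw 0.1 (or -179.9 ) now [ 0.   2.2 82. ] after yaw [ 0.   2.2 82. ]
```

View pics/s4.png

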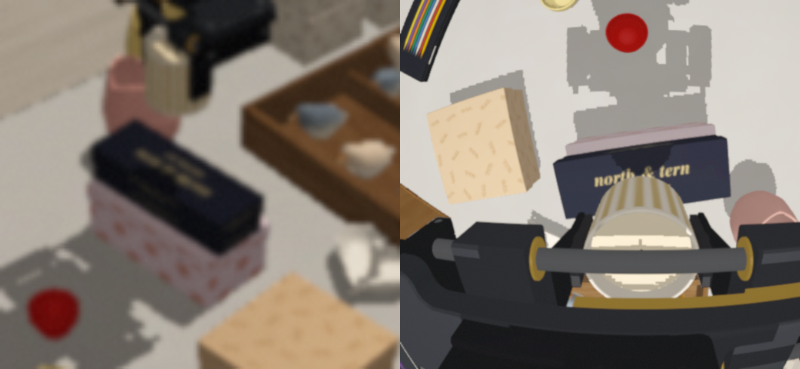

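The candle hangs upright over the case, which is centred beneath it. I lower it.

```bash
python3 -m inch '[[0.6,[0,2,15],0],[0.6,[0,0,25],0],[0.6,[0,0,20],0],[0.6,[0,0,12],0],[0.6,[0,0,5],0],[0.6,[0,0,2],0],[0.6,[0,0,2],0],[0.6,[0,0,2],0],[0.6,[0,0,1],0],[0.6,[0,0,0],0],[0.6,[0,0,0],0]]'
python3 go.py 0.633 0.241 0.126 90
```

```text
t: 15.65
tool_pos: [0.634, 0.2423, 0.1279]
tool_rot: [-0.003, 3.141, 0.0]
wrist_force: [-0.1, -0.9, -2.2]
grip_width: 0.0599
finger_force: 20.0
t 15.65 phi 90.1 j6 -1.32 tilt 0.03 yaw 0.1 (or -179.9 ) now [ 1.  -1.3  1.9] after yaw [ 1.  -1.3  1.9]
```

```bash
python3 -m inch '[[0.6,[1,-1,1],0],[0.6,[0,0,1],0],[0.6,[0,0,1],0],[0.6,[0,0,0],0],[0.6,[0,0,0],0]]'
python3 -m inch '[[0.5,[0,0,0],0],[0.3,[0,0,0],0],[0.1,[0,0,0],0],[0,[0,0,0],0],[0,[0,0,0],0],[0,[0,0,0],0]]'
python3 -m inch '[[0,[0,0,-10],0],[0,[0,0,-30],0],[0,[0,0,-40],0],[0,[0,0,-20],0],[0,[0,0,0],0],[0,[0,0,0],0]]'
python3 go.py 0.4097 0.215 0.21 90
```

```text
t: 16.15
tool_pos: [0.6332, 0.2411, 0.1261]
tool_rot: [-0.003, 3.141, -0.0]
wrist_force: [-3.7, -1.4, 5.5]
grip_width: 0.0601
finger_force: 20.0
t: 16.75
tool_pos: [0.6329, 0.2412, 0.1243]
tool_rot: [0.003, -3.141, 0.0]
wrist_force: [-0.0, 0.3, -0.2]
grip_width: 0.0833
finger_force: 0.0
t: 17.35
tool_pos: [0.6331, 0.2412, 0.2251]
tool_rot: [-0.003, 3.141, 0.0]
wrist_force: [-0.5, 0.8, -0.5]
grip_width: 0.0871
finger_force: 0.0
t 17.35 phi 90.1 j6 -1.33 tilt 0.06 yaw 0.1 (or -179.9 ) now [223.4 -25.7  14.8] after yaw [223.4 -26.2  14.8]
```

```bash
python3 -m inch '[[0,[20,-15,0],0],[0,[35,-26,0],0],[0,[35,-26,5],0],[0,[32,-24,10],0],[0,[21,-15,10],0],[0,[0,0,0],0],[0,[0,0,0],0]]' 10
python3 go.py 0.4097 0.1352 0.006 90
python3 - <<'E'
from bench import manip
import cv2,numpy as np
from h import *
f=manip.grab_frame("wrist");np.savez("w5.npz",**f)
h=cv2.cvtColor(f["pixels"],cv2.COLOR_BGR2HSV);m=((h[...,1]>80)&(abs(h[...,0].astype(int)-24)<7)&(h[...,2]>90)).astype(np.uint8);m[280:]=0
m=cv2.morphologyEx(m,cv2.MORPH_OPEN,np.ones((3,3)))
for c in cv2.findContours(m,0,1)[0]:
    if cv2.contourArea(c)<250: continue
    w=castw(f,c,.031);print(c.reshape(-1,2).min(0),c.reshape(-1,2).max(0),(w.min(0)+w.max(0))/2,w.max(0)-w.min(0))
g=manip.grab_frame("top");np.savez("t5.npz",**g)
cv2.imwrite("pics/w5.png",np.hstack([f["pixels"][:320,120:520],cv2.resize(g["pixels"][120:220,180:305],(400,320))]))
E
```

```text
t: 18.05
tool_pos: [0.4894, 0.1347, 0.1983]
tool_rot: [0.002, -3.14, -0.0]
wrist_force: [0.4, -0.5, 0.8]
grip_width: 0.0863
finger_force: 0.0
t 18.05 phi 90.1 j6 -1.46 tilt 0.11 yaw 0.1 (or -179.9 ) now [ 79.3   0.6 192.5] after yaw [ 79.3   0.5 192.5]
[288 104] [343 158] [0.41198658 0.13693564] [0.04814399 0.04841362]
[94 63] [145 190] [ 0.3994686  -0.05494652] [0.12044922 0.0656827 ]
[62 48] [110 172] [ 0.37805845 -0.09523254] [0.12084154 0.06698664]
```

View pics/w5.png

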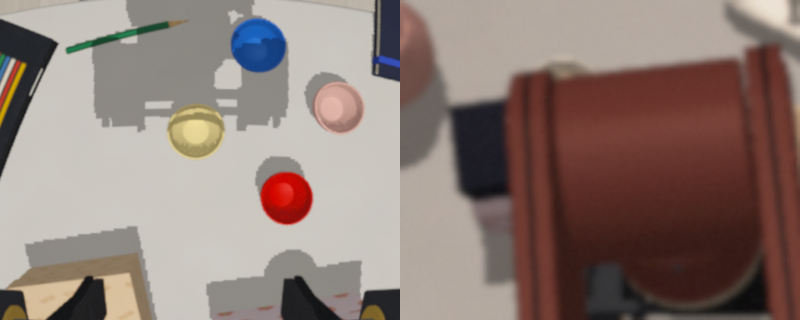

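The yellow cup's rim is centred at about (316,131) in the wrist image, with clear room for the fingers on both sides.

```bash
python3 -m inch '[[0,[20,1,0],0],[0,[38,1,10],0],[0,[20,0,30],0],[0,[0,0,40],0],[0,[0,0,40],0],[0,[0,0,35],0],[0,[0,0,20],0],[0,[0,0,10],0],[0,[0,0,5],0],[0,[0,0,2],0],[0,[0,0,0],0]]' 10
python3 -m inch '[[0.3,[0,0,0],0],[0.5,[0,0,0],0],[0.7,[0,0,0],0],[0.7,[0,0,0],0],[0.7,[0,0,0],0],[0.7,[0,0,0],0]]' 12
python3 -m inch '[[0.7,[0,0,-5],0],[0.7,[0,0,-15],0],[0.7,[0,0,-25],0],[0.7,[0,0,-25],0],[0.7,[0,0,-10],0],[0.7,[0,0,0],0],[0.7,[0,0,0],0]]'
python3 go.py 0.4775 0.0047 0.086 90
```

```text
t: 19.25
tool_pos: [0.4132, 0.1369, 0.0084]
tool_rot: [-0.003, 3.14, 0.0]
wrist_force: [-0.1, 0.2, -0.5]
grip_width: 0.0872
finger_force: 0.0
t: 19.85
tool_pos: [0.4122, 0.1367, 0.0076]
tool_rot: [-0.003, 3.141, -0.0]
wrist_force: [-0.9, -0.2, 0.7]
grip_width: 0.0497
finger_force: 11.9
t: 20.55
tool_pos: [0.4116, 0.1366, 0.0868]
tool_rot: [0.003, -3.141, 0.0]
wrist_force: [0.0, 0.7, -0.7]
grip_width: 0.0495
finger_force: 12.0
t 20.55 phi 90.1 j6 -1.43 tilt 0.04 yaw 0.1 (or -179.9 ) now [ -65.6 -132.1    0.8] after yaw [ -65.9 -131.9    0.8]
```

```bash
python3 -m inch '[[0.7,[-9,-18,0],0],[0.7,[-16,-33,0],0],[0.7,[-18,-36,0],0],[0.7,[-15,-30,0],0],[0.7,[-8,-15,0],0],[0.7,[0,0,20],0],[0.7,[0,0,30],0],[0.7,[0,0,17],0],[0.7,[0,0,8],0],[0.7,[0,0,0],0],[0.7,[0,0,0],0]]' 12
python3 go.py 0.4775 0.0047 0.008 90
python3 - <<'E'
from bench import manip
import cv2,numpy as np
f=manip.grab_frame("wrist");cv2.imwrite("pics/w6.png",f["pixels"][:,:]);np.savez("w6.npz",**f)
E
```

```text
t: 21.65
tool_pos: [0.4785, 0.005, 0.0128]
tool_rot: [0.004, -3.142, -0.0]
wrist_force: [-0.7, -0.9, 0.1]
grip_width: 0.0496
finger_force: 12.0
t 21.65 phi 90.1 j6 -1.73 tilt 0.0 yaw 0.1 (or -179.9 ) now [ 1.  -0.3  4.8] after yaw [ 1.  -0.3  4.8]
```

View pics/w6.png

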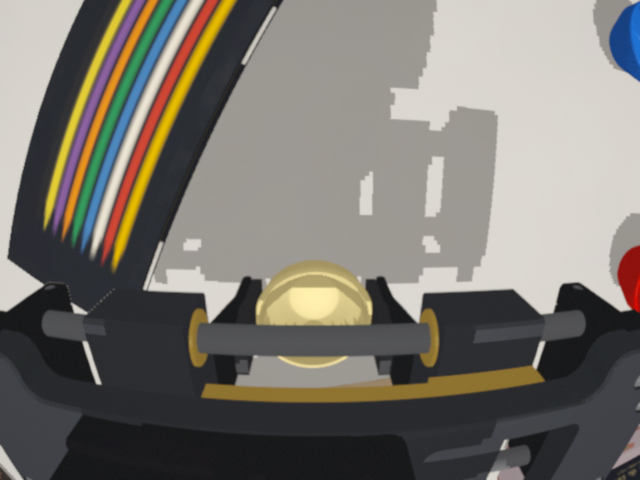

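The cup hangs upright between the fingers at about (314,312), clear of the pencil tray. I set it down and open only part way.

```bash
python3 -m inch '[[0.7,[1,0,2],0],[0.7,[0,0,2],0],[0.7,[0,0,1],0],[0.7,[0,0,0],0],[0.7,[0,0,0],0]]' 12
python3 -m inch '[[0.4,[0,0,0],0],[0.3,[0,0,0],0],[0.25,[0,0,0],0],[0.25,[0,0,0],0],[0.25,[0,0,0],0]]'
python3 -m inch '[[0.25,[0,0,-5],0],[0.25,[0,0,-20],0],[0.25,[0,0,-40],0],[0.25,[0,0,-40],0],[0.25,[0,0,-40],0],[0,[0,0,-30],0],[0,[0,0,-15],0],[0,[0,0,0],0],[0,[0,0,0],0]]'
python3 go.py 0.47 -0.223 0.2 90
```

```text
t: 22.2
tool_pos: [0.4776, 0.0048, 0.0077]
tool_rot: [-0.003, 3.141, -0.0]
wrist_force: [-0.1, -0.9, 0.4]
grip_width: 0.0498
finger_force: 12.0
t: 22.7
tool_pos: [0.4773, 0.0048, 0.0075]
tool_rot: [0.003, -3.142, 0.0]
wrist_force: [-0.6, 0.3, 0.2]
grip_width: 0.0646
finger_force: 0.0
t: 23.6
tool_pos: [0.4772, 0.0049, 0.1973]
tool_rot: [-0.003, 3.142, -0.0]
wrist_force: [0.0, 0.0, -0.9]
grip_width: 0.085
finger_force: 0.0
t 23.6 phi 90.1 j6 -1.73 tilt 0.0 yaw 0.1 (or -179.9 ) now [   7.7 -227.8   -2.7] after yaw [   7.2 -227.9   -2.7]
```

```bash
python3 -m inch '[[0,[0,0,0],5],[0,[0,0,0],8.5],[0,[0,0,0],8.5],[0,[0,0,0],8.5],[0,[0,0,0],8.5],[0,[0,0,0],8.5],[0,[0,0,0],8.5],[0,[0,0,0],8.5],[0,[0,0,0],8.5],[0,[0,0,0],8.5],[0,[0,0,0],8.5],[0,[0,0,0],0]]' 10
python3 go.py 0.39 -0.303 0.2 0
```

```text
t: 24.8
tool_pos: [0.4762, 0.005, 0.1955]
tool_rot: [-2.219, -2.22, 0.003]
wrist_force: [-0.3, 0.1, 0.2]
grip_width: 0.0869
finger_force: 0.0
t 24.8 phi 0.0 j6 -0.16 tilt 0.2 yaw 0.0 (or -180.0 ) now [-307.9  -86.4   -4.4] after yaw [-308.   -86.2   -4.4]
```

```bash
python3 -m inch '[[0,[-20,-6,0],0],[0,[-40,-11,0],0],[0,[-42,-12,0],0],[0,[-42,-12,0],0],[0,[-42,-12,0],0],[0,[-42,-12,0],0],[0,[-40,-11,0],0],[0,[-26,-7,0],0],[0,[-14,-3,0],0],[0,[0,0,0],0],[0,[0,0,0],0]]' 10
python3 go.py 0.3885 -0.2233 0.008 0
python3 - <<'E'
from bench import manip
import cv2,numpy as np
f=manip.grab_frame("wrist");np.savez("w7.npz",**f)
g=manip.grab_frame("top");np.savez("t7.npz",**g)
cv2.imwrite("pics/w7.png",np.hstack([f["pixels"][:320,120:520],cv2.resize(g["pixels"][130:290,190:390],(400,320))]))
E
```

```text
t: 25.9
tool_pos: [0.392, -0.3023, 0.1968]
tool_rot: [-2.216, -2.224, -0.001]
wrist_force: [0.1, 0.6, -0.3]
grip_width: 0.0873
finger_force: 0.0
t 25.9 phi 0.2 j6 -0.82 tilt 0.11 yaw 0.2 (or -179.8 ) now [ 78.6  -3.1 188.9] after yaw [ 78.6  -3.4 188.9]
```

View pics/w7.png

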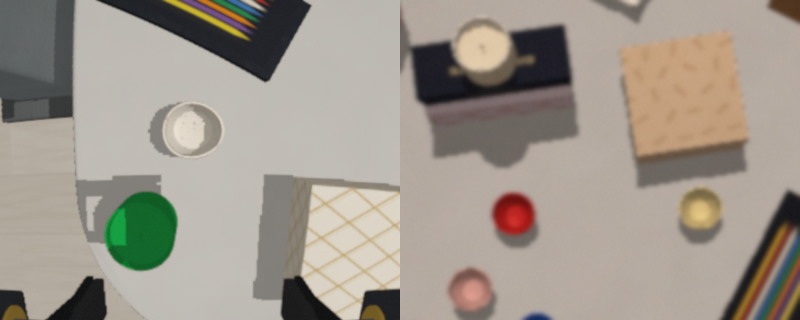

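Right half: the candle sits mid-case once parallax is allowed for, and the yellow cup stands before the kraft box. Left half: the pot's rim is centred at full-image pixel (313,129), with the green candle clear of it.

Run:
```python
import numpy as np
from h import *
f=dict(np.load("w7.npz"));print(castw(f,[(283,129),(343,129),(313,101),(313,157)],.037))
g=dict(np.load("t7.npz"));im=cv2.resize(g["pixels"],None,fx=4,fy=4,interpolation=cv2.INTER_CUBIC);h=cv2.cvtColor(im,cv2.COLOR_BGR2HSV)
for n,(x,y,w,hh),b,z in (("kraft",(293,138,80,80),(h[...,1]>70)&(h[...,2]>128),.06),("yellow",(322,216,36,36),h[...,1]>75,.031),("pink",(208,258,34,34),h[...,1]>65,.031)):
    m=np.zeros(b.shape,np.uint8);sl=np.s_[4*y:4*y+4*hh,4*x:4*x+4*w];m[sl]=b[sl];m=cv2.morphologyEx(cv2.morphologyEx(m,3,np.ones((15,15))),2,np.ones((9,9)))
    c=max(cv2.findContours(m,0,1)[0],key=cv2.contourArea).reshape(-1,2);print(n,rect(cast(g,(c-1.5)/4,z)))
```

```text
[[ 0.36524071 -0.22298056]
 [ 0.41678025 -0.22280017]
 [ 0.39092612 -0.19870463]
 [ 0.3911008  -0.24748028]]
kraft (array([0.604 , 0.0238], dtype=float32), [(np.float32(0.1295), np.float32(-81.2)), (np.float32(0.1304), np.float32(8.8))])
yellow (array([0.4756, 0.004 ], dtype=float32), [(np.float32(0.0484), np.float32(-0.2)), (np.float32(0.0485), np.float32(89.8))])
pink (array([0.3823, 0.2676], dtype=float32), [(np.float32(0.0474), np.float32(-0.2)), (np.float32(0.0493), np.float32(89.8))])
```

```bash
python3 -m inch '[[0,[20,0,0],0],[0,[39,-1,10],0],[0,[20,0,30],0],[0,[0,0,40],0],[0,[0,0,40],0],[0,[0,0,33],0],[0,[0,0,20],0],[0,[0,0,10],0],[0,[0,0,4],0],[0,[0,0,0],0],[0,[0,0,0],0]]' 10
python3 -m inch '[[0.3,[0,0,0],0],[0.5,[0,0,0],0],[0.7,[0,0,0],0],[0.7,[0,0,0],0],[0.7,[0,0,0],0],[0.7,[0,0,0],0]]' 14
python3 -m inch '[[0.7,[0,0,-5],0],[0.7,[0,0,-20],0],[0.7,[0,0,-40],0],[0.7,[0,0,-40],0],[0.7,[0,0,-30],0],[0.7,[0,0,-10],0],[0.7,[0,0,0],0],[0.7,[0,0,0],0]]'
python3 go.py 0.606 0.0246 0.155 0
```

```text
t: 27.1
tool_pos: [0.3919, -0.2249, 0.0118]
tool_rot: [2.217, 2.223, 0.0]
wrist_force: [-0.0, 0.5, -0.2]
grip_width: 0.0873
finger_force: 0.0
t: 27.7
tool_pos: [0.3909, -0.2244, 0.0106]
tool_rot: [2.219, 2.224, -0.0]
wrist_force: [-0.6, 0.5, 1.6]
grip_width: 0.0531
finger_force: 14.0
t: 28.5
tool_pos: [0.39, -0.2237, 0.1539]
tool_rot: [-2.218, -2.222, 0.0]
wrist_force: [-0.7, 0.1, -1.8]
grip_width: 0.0537
finger_force: 14.0
t 28.5 phi 0.1 j6 -0.7 tilt 0.13 yaw 0.1 (or -179.9 ) now [247.9 216.4  -1.1] after yaw [248.3 216.   -1.1]
```

```bash
python3 -m inch '[[0.7,[15,13,0],0],[0.7,[30,26,0],0],[0.7,[33,29,0],0],[0.7,[33,29,0],0],[0.7,[33,29,0],0],[0.7,[33,29,0],0],[0.7,[33,29,0],0],[0.7,[24,21,0],0],[0.7,[13,11,0],0],[0.7,[0,0,0],0],[0.7,[0,0,0],0]]' 14
python3 go.py 0.606 0.0236 0.0706 0
python3 - <<'E'
from bench import manip
import cv2,numpy as np
f=manip.grab_frame("wrist");np.savez("w8.npz",**f)
g=manip.grab_frame("scene")
cv2.imwrite("pics/w8.png",np.hstack([f["pixels"][60:420,120:520],cv2.resize(g["pixels"][130:265,220:420],(400,360))]))
E
```

```text
t: 29.6
tool_pos: [0.6047, 0.0232, 0.1528]
tool_rot: [-2.216, -2.222, 0.005]
wrist_force: [0.1, -0.6, -0.8]
grip_width: 0.0534
finger_force: 14.0
t 29.6 phi 0.2 j6 -0.09 tilt 0.27 yaw 0.2 (or -179.8 ) now [ 0.4  1.7 82.2] after yaw [ 0.4  1.7 82.2]
```

View pics/w8.png

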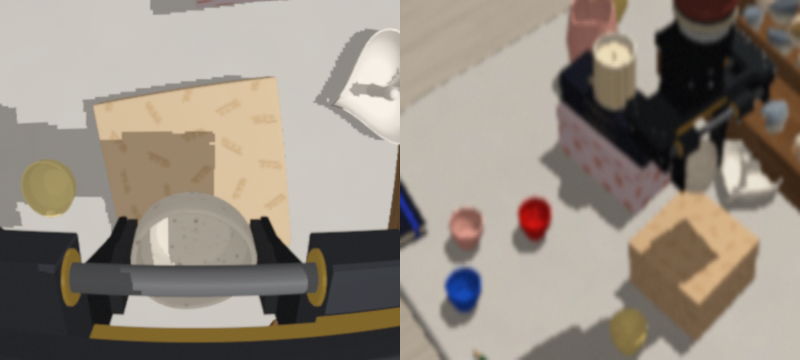

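The pot hangs upright over the kraft lid, and the candle, cups and cup shadow are undisturbed. I lower it.

```bash
python3 -m inch '[[0.7,[0,1,15],0],[0.7,[0,0,25],0],[0.7,[0,0,20],0],[0.7,[0,0,10],0],[0.7,[0,0,4],0],[0.7,[0,0,3],0],[0.7,[0,0,2],0],[0.7,[0,0,0],0],[0.7,[0,0,0],0],[0.7,[0,0,0],0]]' 14
python3 go.py 0.606 0.0236 0.0706 0
```

```text
t: 30.7
tool_pos: [0.6078, 0.0231, 0.0772]
tool_rot: [2.218, 2.223, 0.001]
wrist_force: [-0.9, 0.2, -1.0]
grip_width: 0.0529
finger_force: 14.0
t 30.7 phi 0.1 j6 -0.09 tilt 0.06 yaw 0.1 (or -179.9 ) now [ 0.5 -1.8  6.6] after yaw [ 0.5 -1.8  6.6]
```

```bash
python3 -m inch '[[0.7,[1,-1,2],0],[0.7,[0,0,2],0],[0.7,[0,0,2],0],[0.7,[0,0,1],0],[0.7,[0,0,0],0],[0.7,[0,0,0],0]]' 14
python3 -m inch '[[0.5,[0,0,0],0],[0.3,[0,0,0],0],[0.1,[0,0,0],0],[0.1,[0,0,0],0],[0.1,[0,0,0],0]]'
python3 -m inch '[[0.1,[0,0,-5],0],[0.1,[0,0,-20],0],[0.1,[0,0,-40],0],[0.1,[0,0,-45],0],[0.1,[0,0,-45],0],[0.1,[0,0,-20],0],[0.1,[0,0,0],0]]'
python3 go.py 0.36 -0.25 0.22 0
```

```text
t: 31.3
tool_pos: [0.6063, 0.0242, 0.0706]
tool_rot: [-2.219, -2.224, 0.0]
wrist_force: [-3.7, 0.1, 6.8]
grip_width: 0.0534
finger_force: 14.0
t: 31.8
tool_pos: [0.6063, 0.0241, 0.0693]
tool_rot: [-2.219, -2.224, 0.0]
wrist_force: [1.1, 0.2, 0.1]
grip_width: 0.0748
finger_force: 0.0
t: 32.5
tool_pos: [0.6089, 0.0239, 0.25]
tool_rot: [2.214, 2.219, 0.009]
wrist_force: [0.6, -0.5, 0.0]
grip_width: 0.0781
finger_force: 0.0
t 32.5 phi 0.1 j6 -0.09 tilt 0.51 yaw 0.1 (or -179.9 ) now [-273.3 -249.7   28. ] after yaw [-273.9 -249.1   28. ]
```

Clear the view and check everything.

```bash
python3 -m inch '[[0.1,[-18,-16,0],0],[0.1,[-30,-27,0],0],[0.1,[-32,-29,0],0],[0.1,[-32,-29,0],0],[0.1,[-32,-29,0],0],[0.1,[-32,-29,0],0],[0.1,[-32,-29,0],0],[0.1,[-30,-27,0],0],[0.1,[-20,-18,0],0],[0.1,[-15,-13,0],0],[0.1,[0,0,0],0],[0.1,[0,0,0],0]]'
python3 - <<'E'
from bench import manip
import cv2,numpy as np
f=manip.grab_frame("scene");g=manip.grab_frame("top");np.savez("t9.npz",**g);np.savez("s9.npz",**f)
cv2.imwrite("pics/end.png",np.hstack([cv2.resize(g["pixels"][130:310,190:390],(400,360)),cv2.resize(f["pixels"][100:280,230:430],(400,360))]))
E
```

```text
t: 33.7
tool_pos: [0.3605, -0.249, 0.2434]
tool_rot: [-2.219, -2.221, -0.001]
wrist_force: [-0.3, 0.3, -0.3]
grip_width: 0.0786
finger_force: 0.0
```

View pics/end.png

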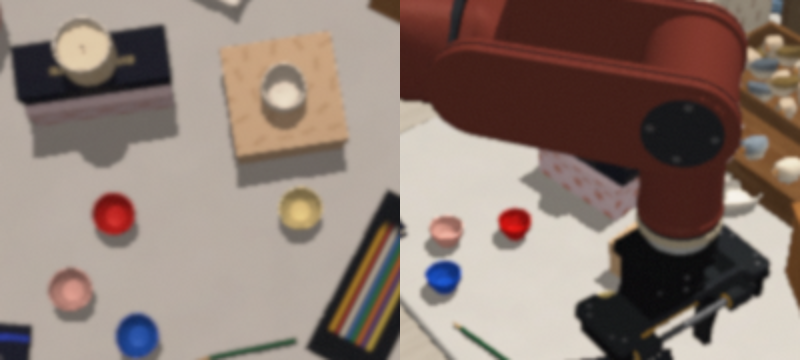

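Run:
```python
from h import *
g=dict(np.load("t9.npz"));print("pot",cast(g,(331.75,173.25),.097),"kraft .604 .0238; candle",cast(g,(231.5,154.75),.164))
# case lid corners read off the crop (2x): far left, far right, near right, near left
w=cast(g,[(190+12/2,130+47/2),(190+164/2,130+26/2),(190+171/2,130+82/2),(190+20/2,130+103/2)],.104);print("case",w.mean(0),rect(w),"floral .632 .240")
```

```text
pot [[0.60192032 0.023299  ]] kraft .604 .0238; candle [[0.62561034 0.23737234]]
case [0.62644073 0.23678099] (array([0.6264, 0.2372], dtype=float32), [(np.float32(0.1714), np.float32(-82.1)), (np.float32(0.0653), np.float32(7.9))]) floral .632 .240
```

```bash
python3 -c "
from bench import manip
print(manip.hand_in())"
```

```text
the job is handed in; nothing more can be done
None
```

I placed the case, candle, pot and yellow cup and handed the job in at about 34 s; the last pictures put all four within tolerance (the case about 5 mm off centre) and the pink cup unmoved, but no verdict was returned.

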